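Put the impression trays back in size order

ROBOT

A 6-joint arm with a two-finger parallel gripper is mounted at the origin on the work surface. World frame = base frame: x ahead of the robot, y to its left, z up, the work surface at z = 0. Lengths are in m, angles in rad, forces in N, time in s.
With the tool pointing down it reaches from about 0.225 to 0.875 m from the base axis. Payload 3.4 kg.
Tool frame: the origin (TCP) lies between the finger pads; the fingertips stand 19 mm ahead of it and the grasp point (between the pads) is the TCP; z points along the fingers, y is the line along which they close (so a half turn about z gives the same grasp; the last joint's range is limited). The gripper opens to 85 mm and grips with 20 to 120 N. Pads are 22 mm wide; open, the fingers measure 114 mm over their backs; the gripper's body (76 mm by 85 mm) begins 54 mm behind the grasp point. The pads swing forward as they close: fully open they stand 13 mm farther back than shut.
Start: joints at [1.02, 0.276, 1.505, -0, 1.361, -0.121], TCP at [0.24, 0.523, 0.25] pointing down, gripper open.
Joint ranges: [-2.89, 2.89], [-0.75, 2.08], [0.22, 2.7], [-1.18, 4.32], [0.11, 2.71], [-2.7, 2.7]. Speed limits (rad/s): [2.57, 2.57, 3.14, 3.14, 3.14, 3.14].

INTERFACE

Orientations are given as a unit quaternion [w, x, y, z].
In Python, from rig import get_state, imaging, ticket gives the robot as it stands. The module is installed in compiled form; this text tells all that it offers.
- The arm moves only by the shell command python3 -m inch 'ROWS' [FORCE]. ROWS is JSON, a list of rows, each an object with "claw": the opening, from -1 (shut) to 1 (fully open); "travel": the shift along the world's x, y, z in units of 200 mm (1.0 is 200 mm), a list of three; "turn": the turn about the world's z in units of 180 degrees (1.0 is 180 degrees). A call has 1 to 5 rows; each row is the pose to reach, as a shift and turn from the pose commanded when the call began, turning the shorter way round; what a row does not reach only later rows make up. A row lasts 1/10 s, in which the tool goes at most 50 mm and 8.59 degrees, less where a joint would pass 70% of its speed; a pose out of reach is approached as far as the arm can. A call with a number of a shift or a turn outside -1 to 1 is refused whole. A call with a gripper value outside its range is refused whole. The fingers move at their own pace and stop on an object; FORCE is the grip in N (left out, the last holds). Time passes only in rows, so rows that repeat a pose let the fingers close. It gives the time, the measured TCP pose, the force, the opening and the grip force at its end, in the units of the state.
- get_state(): the state, without advancing time (a new reading comes with each control period).
- imaging.get_image(name): name is "scene" or "top" or "wrist"; returns the picture (420x560x3 uint8, red, green, blue); there is no depth.
- imaging.camera_params(name): a dict with "camera_matrix" (3x3 intrinsics, pixels), "cam_to_world" (4x4, takes a point from camera to world coordinates); the wrist camera has in their place "T_tool_cam" (4x4, takes a point from camera to tool coordinates, whose origin is the TCP and whose axes are the flange's). Camera axes: x right, y down, z forward; pixel columns grow to the right and rows downward; lengths in m; the calibration is good to about 2 mm. A picture is of the moment at which its call begins: read the wrist's pose just before it. camera_params takes no time and is no camera call.
- ticket.sign_off(): hands the job in; it is judged then, once.
The state is a dict: "clock": time; "qpos": joint angles; "qd": joint speeds; "effort": joint torques, N m; "position": TCP position; "ee_rot": TCP orientation; "contact_force": force on the tool from outside, world axes, zero at the start; "moment": the same for the moment, N m; "width": finger opening in m; "gripper_force": force on a finger pad.
Only numpy, scipy, OpenCV 4.12 (cv2) and the standard library are available. Lean on these libraries where they do the work, as an engineer would, in place of code of your own. Each camera call takes 0.05 s, during which the arm holds its last target. There are 200 camera calls.

TASK

Put the four steel impression trays back into the drawer insert, one in each white bay, in order of size: the smallest in the bay next to the mouth mirrors, then each larger one in turn, up to the largest at the other end by the wax knives. Each tray lies flat, hollow side up, with its bowl inside the bay, in the middle of the bay's width, and its handle pointing straight out over the open front. Leave the green mixing bowl where it stands.

Things in the scene. Friction and masses are not known exactly. Their poses are not given: they have to be found in the camera images.
- tray_xs_grip (a point): Handle of the smallest of four steel impression trays (U-shaped bowl 50 wide, 42 long, 18 high, ~40 g, hollow side up). The level handle, 16 wide, 40 long, spans 8 to 16 mm above the underside and leaves the middle of the curved front. Point: mid-handle, 12 mm above the underside, 24 mm out from the bowl's front. x runs along the handle towards the bowl, z up.
- tray_s_grip (a point): Handle of the second smallest of four steel impression trays (U-shaped bowl 59 wide, 48 long, 18 high, ~50 g, hollow side up). The level handle, 16 wide, 40 long, spans 8 to 16 mm above the underside and leaves the middle of the curved front. Point: mid-handle, 12 mm above the underside, 24 mm out from the bowl's front. x runs along the handle towards the bowl, z up.
- tray_m_grip (a point): Handle of the second largest of four steel impression trays (U-shaped bowl 68 wide, 55 long, 18 high, ~62 g, hollow side up). The level handle, 16 wide, 40 long, spans 8 to 16 mm above the underside and leaves the middle of the curved front. Point: mid-handle, 12 mm above the underside, 24 mm out from the bowl's front. x runs along the handle towards the bowl, z up.
- tray_l_grip (a point): Handle of the largest of four steel impression trays (U-shaped bowl 77 wide, 62 long, 18 high, ~75 g, hollow side up). The level handle, 16 wide, 40 long, spans 8 to 16 mm above the underside and leaves the middle of the curved front. Point: mid-handle, 12 mm above the underside, 24 mm out from the bowl's front. x runs along the handle towards the bowl, z up.
- bay1: Bay 1 of four alike white plastic bays in a fixed row, counted from the robot's left (+y). Inside 77 deep (x), 94 wide; side and back walls 3 thick, 16.5 mm high; open in front (towards the robot). Origin: mid-floor, top face, 7 mm above the table; x points to the back wall, front edge 38.5 mm towards -x. A board 4 mm high reaches 40 mm out in front.
- bay2: Bay 2 of four alike white plastic bays in a fixed row, counted from the robot's left (+y). Inside 77 deep (x), 94 wide; side and back walls 3 thick, 16.5 mm high; open in front (towards the robot). Origin: mid-floor, top face, 7 mm above the table; x points to the back wall, front edge 38.5 mm towards -x. A board 4 mm high reaches 40 mm out in front.
- bay3: Bay 3 of four alike white plastic bays in a fixed row, counted from the robot's left (+y). Inside 77 deep (x), 94 wide; side and back walls 3 thick, 16.5 mm high; open in front (towards the robot). Origin: mid-floor, top face, 7 mm above the table; x points to the back wall, front edge 38.5 mm towards -x. A board 4 mm high reaches 40 mm out in front.
- bay4: Bay 4 of four alike white plastic bays in a fixed row, counted from the robot's left (+y). Inside 77 deep (x), 94 wide; side and back walls 3 thick, 16.5 mm high; open in front (towards the robot). Origin: mid-floor, top face, 7 mm above the table; x points to the back wall, front edge 38.5 mm towards -x. A board 4 mm high reaches 40 mm out in front.
- mirror_bin: Narrow fixed white bin, 178 x 52 mm, 18 mm high, holding two steel mouth mirrors (thin handles with round mirror heads). It stands at one end of the row of bays, either the left or the right; its look-alike at the other end holds two wax knives with wooden handles. Origin: centre of its underside; x along its length.
- mixing_bowl: Green rubber mixing bowl, a bystander, 112 mm across and 60 mm high, standing loose on the table to the left of the insert. Origin: centre of its underside.
Things that resemble listed ones, but are neither listed nor needed, are in the scene too. What is shaped like the bay4 but blue, orange or red is not meant.

How it is judged:
By the outcome, as a careful person would: the job done as asked, in the order asked, and still so for the second after the job is handed in, with the robot touching nothing.
It also fails if it takes over 90 s, if anything falls off the work surface, if the arm or the gripper's body presses on something with over 40 N, if the wrist force passes 120 N, or if a joint passes its speed limit or range.

## Working session

There is one attempt and no reset: what is moved stays moved. The work goes in short steps, Python scripts to look and compute and a shell command to move; the robot and the scene stay as the last step left them, time stands still between calls to the robot, and variables do not carry over. Pictures are saved under pics/ and viewed, at most 14 in all, crops included, and the job is handed in when it is done.

```bash
mkdir -p pics
python3 - <<'E'
from rig import get_state, imaging
import cv2,json
for n in("scene","top"):
    im=imaging.get_image(n);cv2.imwrite(f"pics/{n}0.png",im[:,:,::-1])
    p=imaging.camera_params(n);print(n,p)
print(imaging.camera_params("wrist"));print(get_state())
E
```

```text
scene {'camera_matrix': array([[451.90125358,   0.        , 270.52876859],
       [  0.        , 451.90125358, 209.27552151],
       [  0.        ,   0.        ,   1.        ]]), 'cam_to_world': array([[ 0.80076979,  0.30853466, -0.51339469,  1.08784756],
       [ 0.59863481, -0.4410162 ,  0.66868609, -0.75337334],
       [-0.02010254, -0.84279955, -0.53785203,  0.67448204],
       [ 0.        ,  0.        ,  0.        ,  1.        ]])}
top {'camera_matrix': array([[440.08124889,   0.        , 272.48757392],
       [  0.        , 440.08124889, 204.04660999],
       [  0.        ,   0.        ,   1.        ]]), 'cam_to_world': array([[-0.02254422, -0.99372953,  0.10951427,  0.35865775],
       [-0.99971218,  0.02150886, -0.01062642,  0.02924219],
       [ 0.00820426, -0.10972232, -0.99392842,  1.19444924],
       [ 0.        ,  0.        ,  0.        ,  1.        ]])}
{'camera_matrix': array([[307.92192165,   0.        , 282.46826753],
       [  0.        , 307.92192165, 208.51777992],
       [  0.        ,   0.        ,   1.        ]]), 'T_tool_cam': array([[ 4.41610779e-04, -9.54890
[... 314 characters left out ...]
ck': 0.1, 'qpos': array([ 1.02001419e+00,  2.76522594e-01,  1.50601031e+00,  6.27774157e-06,
        1.36074283e+00, -1.20978421e-01]), 'qd': array([-1.64905917e-03, -1.37159841e-03, -2.13928107e-03,  7.86308195e-05,
       -8.87141318e-04, -1.52331230e-03]), 'effort': array([ 6.98714248e-04, -4.17697585e+01, -2.46405387e+01, -5.16348632e-05,
        5.88865281e-03, -8.91393626e-09]), 'position': array([0.23934912, 0.5223143 , 0.24952993]), 'ee_rot': array([-2.80269676e-04,  2.13252110e-01,  9.76996842e-01, -7.93503414e-04]), 'contact_force': array([0.67827326, 0.7185096 , 0.16023811]), 'moment': array([0.03565596, 0.0054252 , 0.05277652]), 'gripper_force': 0.0, 'width': 0.08531359014997299}
```

View pics/top0.png

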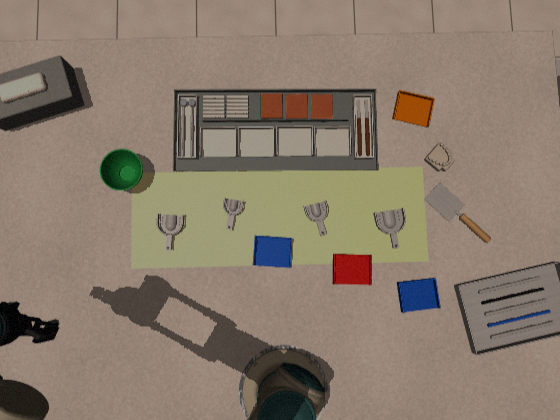

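View pics/scene0.png

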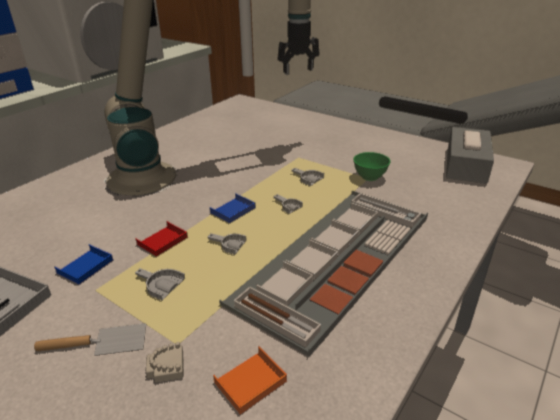

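Mirrors are at the left (187,125), knives at the right (362,130), so bay 1 at (219,142) gets the smallest. The trays are at (171,228), (233,212), (317,215) and (389,225). Look-alikes: the plaster cast at (439,157) and the coloured bays at (273,251), (352,269), (418,295) and (413,109). None of these is wanted. Next, a closer look at sizes and handles.

Run:
```python
import cv2
im=cv2.imread("pics/top0.png")
a=cv2.resize(im[190:260,145:255],None,fx=7,fy=7,interpolation=cv2.INTER_CUBIC)[:, :770]
b=cv2.resize(im[190:260,300:410],None,fx=7,fy=7,interpolation=cv2.INTER_CUBIC)
cv2.imwrite("pics/a.png",a);cv2.imwrite("pics/b.png",b)
cv2.imwrite("pics/c.png",cv2.resize(im[85:175,170:380],None,fx=3.8,fy=3.8,interpolation=cv2.INTER_CUBIC))
```

```text
(no output)
```

View pics/a.png

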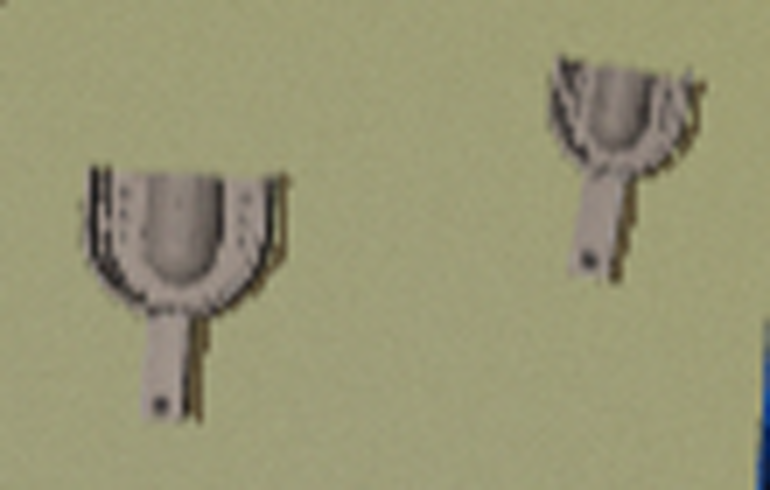

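View pics/b.png

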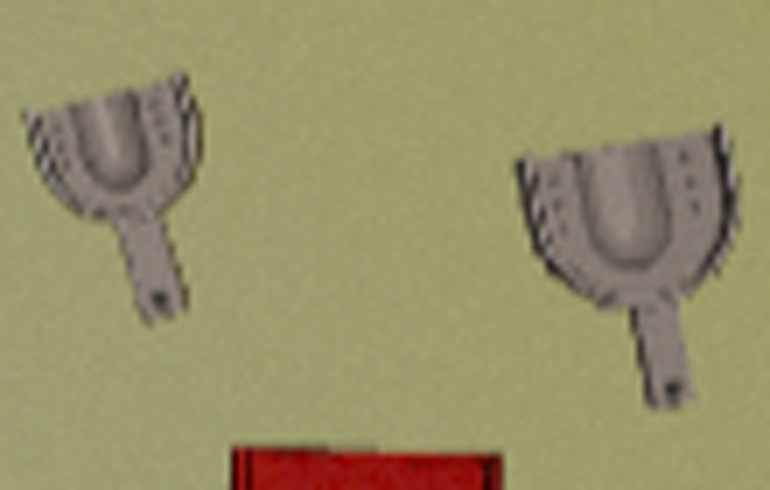

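View pics/c.png

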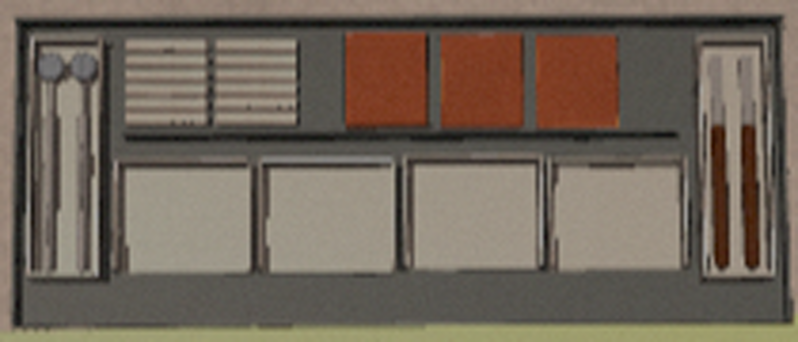

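Widths are about 50, 61, 70 and 78 mm: (233,212)=XS, (317,215)=S, (171,228)=M, (389,225)=L. Now their world poses.

```bash
cat > h.py <<'E'
import numpy as np
from rig import get_state, imaging
from scipy.spatial.transform import Rotation as R
def world(name,u,v,z,st=None):
    p=imaging.camera_params(name)
    if name=="wrist":
        st=st or get_state(); T=np.eye(4); q=st["ee_rot"]
        T[:3,:3]=R.from_quat([q[1],q[2],q[3],q[0]]).as_matrix(); T[:3,3]=st["position"]; T=T@p["T_tool_cam"]
    else: T=p["cam_to_world"]
    d=T[:3,:3]@np.linalg.solve(p["camera_matrix"],[u,v,1]); o=T[:3,3]
    return o+d*(z-o[2])/d[2]
def ytool():
    q=get_state()["ee_rot"]; y=R.from_quat([q[1],q[2],q[3],q[0]]).as_matrix()[:,1]
    return np.degrees(np.arctan2(y[1],y[0]))
E
python3 - <<'E'
from h import *
P=lambda u,v,s,ox,oy,z:world("top",(u+.5)/s-.5+ox,(v+.5)/s-.5+oy,z)
for n,b,e,ox,W in [("M",(183,174),(165,418),145,.055),("XS",(626,70),(592,276),145,.042),("S",(107,93),(165,315),300,.048),("L",(621,144),(669,405),300,.062)]:
    B=P(*b,7,ox,190,.018);E=P(*e,7,ox,190,.016);d=(B-E)[:2];L=np.hypot(*d)
    g=E[:2]+d/L*.020
    print(n,"grip",g.round(4),"ang",np.degrees(np.arctan2(d[1],d[0])).round(1),"len",L.round(4),W+.044)
for c in [(118,272,250,272),(262,272,394,272),(405,270,540,270),(552,269,684,268)]:
    a=P(c[0],c[1],3.8,170,85,.007);b=P(c[2],c[3],3.8,170,85,.007);print("bayfront",a.round(4)[:2],b.round(4)[:2],(a+b)[:2]/2,np.hypot(*(a-b)[:2]).round(4))
a=P(15,328,3.8,170,85,.004);b=P(790,320,3.8,170,85,.004);print(a,b)
print(ytool())
E
```

```text
M grip [0.3935 0.2952] ang -4.3 len 0.093 0.099
XS grip [0.4436 0.1306] ang -10.2 len 0.08 0.086
S grip [ 0.4229 -0.1126] ang 12.9 len 0.0878 0.092
L grip [ 0.3847 -0.3056] ang 7.8 len 0.1011 0.106
bayfront [0.6258 0.2106] [0.6238 0.1153] [0.62479563 0.16293966] 0.0953
bayfront [0.6236 0.1067] [0.6217 0.0113] [0.62264038 0.05897492] 0.0954
bayfront [0.623  0.0033] [ 0.6209 -0.0944] [ 0.62194739 -0.04554308] 0.0977
bayfront [ 0.6215 -0.1031] [ 0.6202 -0.1988] [ 0.62086979 -0.15095128] 0.0957
[0.58688324 0.28533973 0.004     ] [ 0.5809935  -0.27461838  0.004     ]
65.37399594921507
```

```bash
python3 -m inch '[{"claw":0.2,"travel":[0.2,-0.2,0],"turn":0.04},{"claw":0.2,"travel":[0.35,-0.4,0],"turn":0.08},{"claw":0.2,"travel":[0.5,-0.6,0],"turn":0.08},{"claw":0.2,"travel":[0.65,-0.8,0],"turn":0.08},{"claw":0.2,"travel":[0.8,-1.0,0],"turn":0.08}]' 40
python3 -m inch '[{"claw":0.2,"travel":[0.05,-0.24,0],"turn":0},{"claw":0.2,"travel":[0.1,-0.48,0],"turn":0},{"claw":0.2,"travel":[0.12,-0.72,0],"turn":0},{"claw":0.2,"travel":[0.12,-0.96,-0.2],"turn":0},{"claw":0.2,"travel":[0.12,-0.96,-0.4],"turn":0}]'
python3 -m inch '[{"claw":0.2,"travel":[0,0,0],"turn":0},{"claw":0.2,"travel":[0,0,0],"turn":0}]'
python3 - <<'E'
from h import *; import cv2
st=get_state();im=imaging.get_image("wrist");cv2.imwrite("pics/w1.png",im[:,:,::-1]);print(st["position"],ytool(),st["width"])
E
```

```text
clock: 0.6
position: [0.3963, 0.3262, 0.25]
ee_rot: [-0.0, 0.089, 0.996, -0.0]
contact_force: [0.5, 1.0, 0.1]
width: 0.0516
gripper_force: 0.0
clock: 1.1
position: [0.4219, 0.1329, 0.1717]
ee_rot: [0.004, 0.091, 0.996, 0.0]
contact_force: [0.8, 0.8, -0.8]
width: 0.0512
gripper_force: 0.0
clock: 1.3
position: [0.4196, 0.136, 0.1704]
ee_rot: [-0.001, 0.09, 0.996, 0.0]
contact_force: [0.3, 0.6, 0.6]
width: 0.0513
gripper_force: 0.0
[0.4196     0.13604787 0.17035502] 79.78190549495393 0.051256973005334196
```

View pics/w1.png

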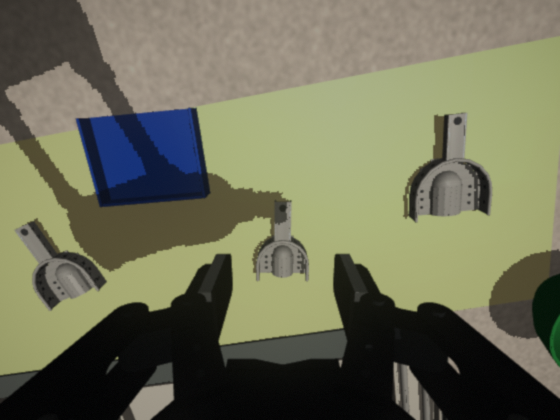

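The wrist view shows XS at the centre: handle end at (283,200), root at (281,240), back of bowl at about (283,281). M is at right (450,165), S at lower left (55,270).

Run:
```python
from h import *
def f(n,e,b):
    E=world("wrist",*e,.016);B=world("wrist",*b,.018);d=(B-E)[:2];L=np.hypot(*d)
    print(n,"end",E.round(4)[:2],"ang",np.degrees(np.arctan2(d[1],d[0])).round(1),"L",L.round(4),"grip18",(E[:2]+d/L*.018).round(4))
f("XS",(282.5,200),(283,281)); f("M",(457,114),(450,217)); f("S",(26,225),(77,300))
```

```text
XS end [0.4242 0.1366] ang -9.9 L 0.0852 grip18 [0.4419 0.1336]
M end [0.3747 0.2994] ang -5.2 L 0.0942 grip18 [0.3926 0.2978]
S end [ 0.4049 -0.1115] ang 12.3 L 0.0891 grip18 [ 0.4225 -0.1077]
```

```bash
python3 -m inch '[{"claw":0.2,"travel":[0.115,-0.017,-0.2],"turn":0},{"claw":0.2,"travel":[0.115,-0.017,-0.4],"turn":0},{"claw":0.2,"travel":[0.115,-0.017,-0.6],"turn":0},{"claw":0.2,"travel":[0.115,-0.017,-0.68],"turn":0},{"claw":0.2,"travel":[0.115,-0.017,-0.735],"turn":0}]'
python3 -m inch '[{"claw":-1,"travel":[0,0,0],"turn":0},{"claw":-1,"travel":[0,0,0],"turn":0},{"claw":-1,"travel":[0,0,0],"turn":0},{"claw":-1,"travel":[0,0,0],"turn":0},{"claw":-1,"travel":[0,0,0],"turn":0}]' 40
python3 -m inch '[{"claw":-1,"travel":[0,0,0],"turn":0},{"claw":-1,"travel":[0,0,0.1],"turn":0},{"claw":-1,"travel":[0,0,0.2],"turn":0},{"claw":-1,"travel":[0,0,0.4],"turn":0.027},{"claw":-1,"travel":[0,0,0.4],"turn":0.054}]'
python3 -m inch '[{"claw":-1,"travel":[0,0,0],"turn":0},{"claw":-1,"travel":[0,0,0],"turn":0}]'
python3 - <<'E'
from h import *; import cv2
st=get_state();im=imaging.get_image("wrist");cv2.imwrite("pics/w2.png",im[:,:,::-1]);print(st["position"],ytool(),st["width"])
E
```

```text
clock: 1.85
position: [0.4446, 0.134, 0.0235]
ee_rot: [0.001, 0.088, 0.996, 0.0]
contact_force: [-0.1, 0.6, 0.7]
width: 0.0512
gripper_force: 0.0
clock: 2.35
position: [0.4444, 0.1331, 0.0248]
ee_rot: [0.002, 0.089, 0.996, 0.001]
contact_force: [-0.2, 1.9, 7.0]
width: 0.0149
gripper_force: 41.9
clock: 2.85
position: [0.4458, 0.1328, 0.1077]
ee_rot: [0.005, 0.003, 1.0, 0.001]
contact_force: [0.4, 0.1, -0.7]
width: 0.0149
gripper_force: 41.2
clock: 3.05
position: [0.4419, 0.1323, 0.1031]
ee_rot: [-0.001, 0.005, 1.0, -0.0]
contact_force: [-0.1, 0.1, -0.7]
width: 0.0144
gripper_force: 41.2
[0.44188406 0.13228079 0.10306067] 89.40280742866561 0.01438984936467488
```

View pics/w2.png

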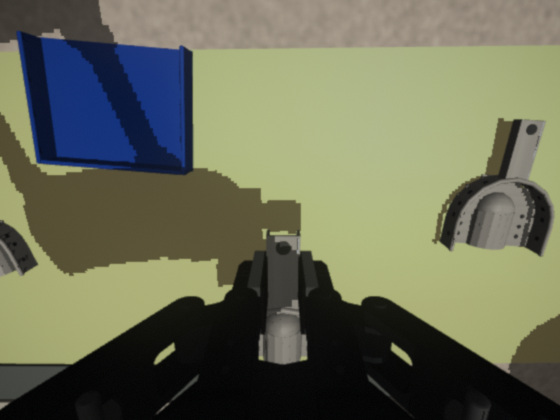

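XS is held straight in the gripper (handle end (284,235), bowl (283,340)). Moving in front of bay 1 to measure the walls.

```bash
python3 -m inch '[{"claw":-1,"travel":[0.1,0.155,0.1],"turn":0},{"claw":-1,"travel":[0.2,0.155,0.2],"turn":0},{"claw":-1,"travel":[0.3,0.155,0.2],"turn":0},{"claw":-1,"travel":[0.3,0.155,0.2],"turn":0},{"claw":-1,"travel":[0.3,0.155,0.2],"turn":0}]'
python3 - <<'E'
from h import *; import cv2
st=get_state();im=imaging.get_image("wrist");cv2.imwrite("pics/w3.png",im[:,:,::-1]);print(st["position"],ytool(),st["width"])
import json; json.dump({k:list(map(float,st[k])) for k in("position","ee_rot")},open("w3.json","w"))
E
```

```text
clock: 3.6
position: [0.5014, 0.1633, 0.1419]
ee_rot: [-0.002, 0.005, 1.0, -0.0]
contact_force: [0.2, -0.9, -0.6]
width: 0.0146
gripper_force: 41.1
[0.50144529 0.16327005 0.14194868] 89.45604230115872 0.014638533808069358
```

View pics/w3.png

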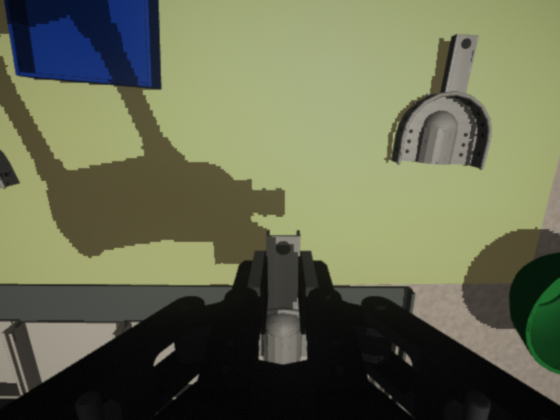

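Run:
```python
from h import *; import cv2,json
st={k:np.array(v) for k,v in json.load(open("w3.json")).items()}
im=cv2.imread("pics/w3.png").mean(2).astype(int)
for r in (322,326,332,340): print(r,list(im[r,0:150:2]))
print("col60",list(im[280:330,60]))
print("corner",world("wrist",412,288,.004,st)[:2].round(4),"boardfront",world("wrist",60,285,.004,st)[:2].round(4),"floorfront",world("wrist",60,321,.007,st)[:2].round(4))
for c in range(0,140,10): print(c,world("wrist",c,323,.020,st)[:2].round(4),end=" ")
```

```text
322 [np.int64(133), np.int64(133), np.int64(133), np.int64(134), np.int64(134), np.int64(118), np.int64(76), np.int64(79), np.int64(46), np.int64(37), np.int64(32), np.int64(45), np.int64(50), np.int64(81), np.int64(84), np.int64(84), np.int64(84), np.int64(86), np.int64(86), np.int64(85), np.int64(84), np.int64(85), np.int64(85), np.int64(86), np.int64(78), np.int64(76), np.int64(75), np.int64(75), np.int64(75), np.int64(76), np.int64(76), np.int64(77), np.int64(76), np.int64(76), np.int64(76), np.int64(77), np.int64(76), np.int64(75), np.int64(78), np.int64(77), np.int64(75), np.int64(77), np.int64(78), np.int64(72), np.int64(69), np.int64(68), np.int64(69), np.int64(69), np.int64(69), np.int64(68), np.int64(69), np.int64(69), np.int64(69), np.int64(70), np.int64(69), np.int64(70), np.int64(69), np.int64(69), np.int64(55), np.int64(51), np.int64(52), np.int64(49), np.int64(40), np.int64(34), np.int64(44), np.int64(67), np.int64(115), np.int64(118), np.int64(115), np.int64(92), np.int64(25), np.int64(15), np.int64(9), np.int64(13), np.int64(10)]
326 [np.int64(143), np.int64(143), np
[... 3639 characters left out ...]
(72), np.int64(72), np.int64(72), np.int64(73), np.int64(73), np.int64(72), np.int64(71), np.int64(71), np.int64(73), np.int64(72), np.int64(71), np.int64(72), np.int64(65), np.int64(45), np.int64(42), np.int64(76), np.int64(133), np.int64(148), np.int64(149), np.int64(148), np.int64(149), np.int64(148), np.int64(149)]
corner [0.5882 0.2879] boardfront [ 0.5819 -0.0518] floorfront [ 0.6204 -0.0583]
0 [ 0.6124 -0.1043] 10 [ 0.6125 -0.0948] 20 [ 0.6126 -0.0854] 30 [ 0.6127 -0.0759] 40 [ 0.6128 -0.0665] 50 [ 0.6128 -0.0571] 60 [ 0.6129 -0.0476] 70 [ 0.613  -0.0382] 80 [ 0.6131 -0.0287] 90 [ 0.6132 -0.0193] 100 [ 0.6133 -0.0098] 110 [ 6.133e-01 -4.000e-04] 120 [0.6134 0.0091] 130 [0.6135 0.0185]
```

```bash
python3 -m inch '[{"claw":-1,"travel":[0.2,0,0],"turn":0},{"claw":-1,"travel":[0.4,0,0],"turn":0},{"claw":-1,"travel":[0.55,0,-0.1],"turn":0},{"claw":-1,"travel":[0.55,0,-0.25],"turn":0},{"claw":-1,"travel":[0.55,0,-0.35],"turn":0}]'
python3 -m inch '[{"claw":-1,"travel":[0,0,-0.1],"turn":0},{"claw":-1,"travel":[0,0,-0.16],"turn":0},{"claw":-1,"travel":[0,0,-0.19],"turn":0},{"claw":-1,"travel":[0,0,-0.19],"turn":0},{"claw":-1,"travel":[0,0,-0.19],"turn":0}]'
python3 - <<'E'
from h import *
st=get_state();print(st["position"],ytool(),st["contact_force"])
E
```

```text
clock: 4.15
position: [0.611, 0.163, 0.0705]
ee_rot: [-0.002, 0.005, 1.0, -0.0]
contact_force: [-1.0, -0.3, -1.2]
width: 0.0144
gripper_force: 41.1
clock: 4.65
position: [0.6131, 0.1636, 0.0361]
ee_rot: [0.001, 0.004, 1.0, 0.0]
contact_force: [-0.1, 0.7, -0.1]
width: 0.0146
gripper_force: 41.1
[0.61309224 0.16360877 0.03609136] 89.49094119044695 [-0.08041557  0.69241648 -0.05151852]
```

```bash
python3 -m inch '[{"claw":-1,"travel":[0,0,-0.01],"turn":0},{"claw":-1,"travel":[0,0,-0.017],"turn":0},{"claw":-1,"travel":[0,0,-0.017],"turn":0}]'
python3 -m inch '[{"claw":-0.25,"travel":[0,0,0],"turn":0},{"claw":-0.25,"travel":[0,0,0],"turn":0},{"claw":-0.25,"travel":[0,0,0],"turn":0},{"claw":-0.25,"travel":[0,0,0.1],"turn":0},{"claw":-0.25,"travel":[0,0,0.3],"turn":0}]'
python3 -m inch '[{"claw":0.2,"travel":[0,0,0.2],"turn":0},{"claw":0.2,"travel":[-0.2,-0.1,0.4],"turn":0},{"claw":0.2,"travel":[-0.4,-0.3,0.4],"turn":0},{"claw":0.2,"travel":[-0.6,-0.5,0.4],"turn":0.03},{"claw":0.2,"travel":[-0.7,-0.7,0.4],"turn":0.06}]'
python3 -m inch '[{"claw":0.2,"travel":[-0.05,-0.2,0],"turn":0.012},{"claw":0.2,"travel":[-0.1,-0.4,0],"turn":0.012},{"claw":0.2,"travel":[-0.15,-0.6,0],"turn":0.012},{"claw":0.2,"travel":[-0.15,-0.65,0],"turn":0.012},{"claw":0.2,"travel":[-0.15,-0.65,0],"turn":0.012}]'
python3 - <<'E'
from h import *; import cv2
st=get_state();im=imaging.get_image("wrist");t=imaging.get_image("top");print(st["position"],ytool(),st["width"])
o=np.zeros((600,560,3),np.uint8);o[:420]=im;c=cv2.resize(t[90:175,170:290],None,fx=2.1,fy=2.1,interpolation=cv2.INTER_CUBIC);o[420:420+c.shape[0],:c.shape[1]]=c[:180];
o=np.concatenate([o[:420,:],np.zeros((170,560,3),np.uint8)]);c=cv2.resize(t[128:170,175:315],(560,168),interpolation=cv2.INTER_CUBIC);o[421:589]=c
cv2.imwrite("pics/w4.png",o[:,:,::-1])
E
```

```text
clock: 4.95
position: [0.6129, 0.1636, 0.0323]
ee_rot: [0.0, 0.004, 1.0, 0.0]
contact_force: [0.6, 0.0, -0.2]
width: 0.0147
gripper_force: 41.2
clock: 5.45
position: [0.6101, 0.1631, 0.0892]
ee_rot: [-0.004, 0.004, 1.0, -0.001]
contact_force: [-0.9, -0.1, 0.0]
width: 0.032
gripper_force: 0.0
clock: 5.95
position: [0.4783, 0.0355, 0.1724]
ee_rot: [0.0, -0.093, 0.996, 0.0]
contact_force: [1.1, -0.9, 0.4]
width: 0.0508
gripper_force: 0.0
clock: 6.45
position: [0.4506, -0.0955, 0.172]
ee_rot: [0.0, -0.107, 0.994, -0.0]
contact_force: [-0.7, 0.2, 0.1]
width: 0.0513
gripper_force: 0.0
[ 0.45062875 -0.09548261  0.17204255] 102.4301892097429 0.05132540580861392
```

View pics/w4.png

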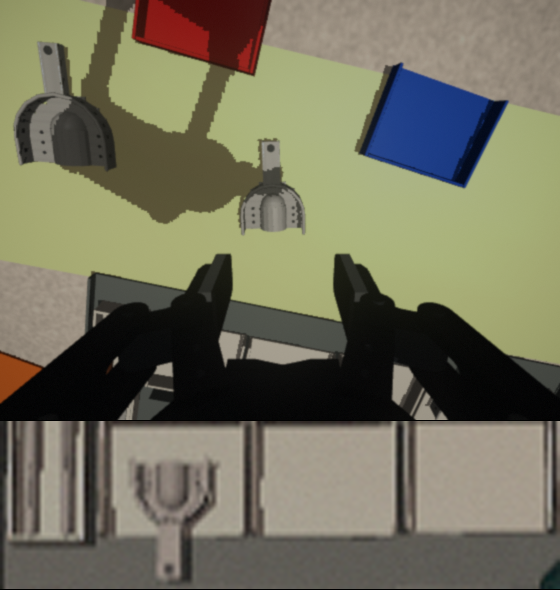

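XS lies in bay 1 (handle end at (169,575) in the inset strip). S is at the centre, handle end (269,139), back (272,234); L is at upper left, handle end (49,43), back (66,165).

Run:
```python
from h import *
def f(n,e,b):
    E=world("wrist",*e,.016);B=world("wrist",*b,.018);d=(B-E)[:2];L=np.hypot(*d)
    print(n,"end",E.round(4)[:2],"ang",np.degrees(np.arctan2(d[1],d[0])).round(1),"L",L.round(4),"grip20",(E[:2]+d/L*.020).round(4))
f("S",(269,139),(272,234)); f("L",(49,43),(66,165))
P=lambda u,v,z:world("top",(u+.5)/4-.5+175,(v-421+.5)/4-.5+128,z)[:2].round(4)
print("bay1 front",P(110,535,.007),P(247,535,.007)); print("bay2",P(260,535,.007),P(398,535,.007),"bowl back",P(130,460,.025),P(218,460,.025),"handle end",P(156,578,.023),P(183,578,.023),"root",P(172,525,.023))
```

```text
S end [ 0.4012 -0.1164] ang 13.6 L 0.09 grip20 [ 0.4206 -0.1117]
L end [ 0.3649 -0.3069] ang 9.2 L 0.0995 grip20 [ 0.3847 -0.3036]
bay1 front [0.6259 0.2066] [0.624  0.1127]
bay2 [0.6238 0.1038] [0.6218 0.0091] bowl back [0.6735 0.1901] [0.6722 0.1304] handle end [0.5921 0.1734] [0.5918 0.1552] root [0.6284 0.1622]
```

Run:
```python
import cv2,numpy as np
from h import *
im=cv2.imread("pics/top0.png").mean(2)
r=im[150:156].mean(0)
print(" ".join(f"{i}:{r[i]:.0f}" for i in range(196,356)))
for c in range(200,360,30): print(c,world("top",c,152.5,.007)[:2].round(4),world("top",c,152.5,.0235)[:2].round(4))
for c in (215,250,290,330): print(c,im[150:176,c].astype(int).tolist())
```

```text
196:39 197:40 198:41 199:100 200:90 201:57 202:76 203:77 204:150 205:149 206:150 207:149 208:148 209:149 210:149 211:150 212:149 213:149 214:150 215:150 216:148 217:149 218:149 219:148 220:148 221:148 222:149 223:149 224:149 225:150 226:149 227:149 228:149 229:149 230:149 231:148 232:148 233:149 234:149 235:144 236:48 237:52 238:98 239:76 240:77 241:149 242:149 243:148 244:148 245:148 246:149 247:149 248:148 249:148 250:149 251:147 252:149 253:148 254:148 255:149 256:149 257:149 258:148 259:148 260:148 261:148 262:148 263:148 264:149 265:148 266:148 267:146 268:148 269:148 270:149 271:149 272:147 273:134 274:51 275:43 276:86 277:110 278:80 279:144 280:144 281:144 282:144 283:146 284:145 285:144 286:145 287:145 288:146 289:145 290:143 291:143 292:143 293:142 294:143 295:142 296:142 297:142 298:142 299:142 300:142 301:143 302:143 303:143 304:143 305:143 306:142 307:143 308:144 309:143 310:141 311:92 312:112 313:44 314:68 315:110 316:76 317:145 318:144 319:144 320:144 321:144 322:145 323:145 324:143 325:143 326:142 327:142 328:142 329:142 330:143 331:143 332:142 333:143 334:142 335:143 
[... 166 characters left out ...]
 0.2124] [0.6323 0.2098]
230 [0.6345 0.1301] [0.6307 0.1287]
260 [0.6328 0.0477] [0.629  0.0474]
290 [ 0.6311 -0.0348] [ 0.6273 -0.034 ]
320 [ 0.6294 -0.1174] [ 0.6256 -0.1154]
350 [ 0.6277 -0.2001] [ 0.6239 -0.1969]
215 [148, 148, 149, 153, 150, 149, 129, 95, 86, 88, 85, 89, 87, 87, 87, 87, 87, 86, 88, 87, 81, 105, 143, 145, 144, 142]
250 [150, 149, 149, 149, 150, 148, 122, 82, 83, 88, 82, 83, 83, 86, 84, 85, 87, 84, 86, 87, 99, 123, 141, 141, 140, 144]
290 [145, 146, 146, 147, 146, 126, 85, 82, 84, 83, 83, 81, 82, 82, 87, 81, 86, 84, 83, 87, 121, 142, 140, 139, 142, 142]
330 [146, 146, 144, 147, 147, 125, 88, 83, 78, 81, 83, 80, 82, 83, 83, 82, 85, 81, 80, 78, 110, 140, 143, 141, 139, 142]
```

```bash
python3 -m inch '[{"claw":0.2,"travel":[-0.145,-0.08,-0.2],"turn":0.003},{"claw":0.2,"travel":[-0.145,-0.08,-0.4],"turn":0.003},{"claw":0.2,"travel":[-0.145,-0.08,-0.6],"turn":0.003},{"claw":0.2,"travel":[-0.145,-0.08,-0.68],"turn":0.003},{"claw":0.2,"travel":[-0.145,-0.08,-0.73],"turn":0.003}]'
python3 -m inch '[{"claw":0.2,"travel":[0,0,0],"turn":0},{"claw":-1,"travel":[0,0,0],"turn":0},{"claw":-1,"travel":[0,0,0],"turn":0},{"claw":-1,"travel":[0,0,0],"turn":0},{"claw":-1,"travel":[0,0,0],"turn":0}]' 40
python3 -m inch '[{"claw":-1,"travel":[0,0,0],"turn":0},{"claw":-1,"travel":[0,0,0.1],"turn":0},{"claw":-1,"travel":[0,0,0.2],"turn":0},{"claw":-1,"travel":[0,0,0.4],"turn":-0.04},{"claw":-1,"travel":[0,0,0.6],"turn":-0.075}]'
python3 -m inch '[{"claw":-1,"travel":[0,0,0],"turn":0},{"claw":-1,"travel":[0,0,0],"turn":0}]'
python3 - <<'E'
from h import *; import cv2
st=get_state();im=imaging.get_image("wrist");print(st["position"],ytool(),st["width"])
cv2.imwrite("pics/w5.png",im[200:,:,::-1])
E
```

```text
clock: 7.05
position: [0.4208, -0.1084, 0.0242]
ee_rot: [-0.001, -0.114, 0.993, 0.001]
contact_force: [0.2, 0.2, 0.7]
width: 0.0513
gripper_force: 0.0
clock: 7.55
position: [0.4225, -0.1105, 0.0269]
ee_rot: [0.001, -0.113, 0.994, -0.0]
contact_force: [1.1, 0.2, 4.7]
width: 0.0146
gripper_force: 41.6
clock: 8.05
position: [0.4204, -0.11, 0.1466]
ee_rot: [-0.001, 0.007, 1.0, 0.0]
contact_force: [1.0, -0.2, -0.0]
width: 0.0144
gripper_force: 41.0
clock: 8.25
position: [0.4215, -0.1104, 0.1464]
ee_rot: [0.001, 0.004, 1.0, -0.0]
contact_force: [0.0, -0.3, -1.3]
width: 0.0143
gripper_force: 41.1
[ 0.42149745 -0.11042267  0.14641374] 89.53135435120821 0.014321018239486743
```

View pics/w5.png

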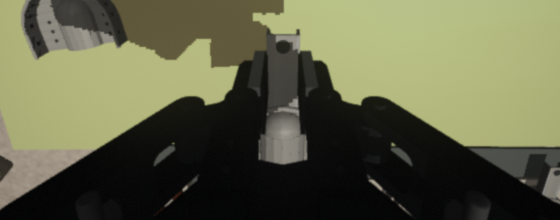

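S is held straight (handle end (284,237), bowl at (283,340)). Carrying it to bay 2.

```bash
python3 -m inch '[{"claw":-1,"travel":[0.15,0.17,0],"turn":0},{"claw":-1,"travel":[0.3,0.34,0],"turn":0},{"claw":-1,"travel":[0.45,0.51,0],"turn":0},{"claw":-1,"travel":[0.6,0.68,0],"turn":0},{"claw":-1,"travel":[0.75,0.845,0],"turn":0}]'
python3 -m inch '[{"claw":-1,"travel":[0.1,0,0],"turn":0},{"claw":-1,"travel":[0.2,0,-0.1],"turn":0},{"claw":-1,"travel":[0.2,0,-0.25],"turn":0},{"claw":-1,"travel":[0.2,0,-0.4],"turn":0},{"claw":-1,"travel":[0.2,0,-0.48],"turn":0}]'
python3 -m inch '[{"claw":-1,"travel":[0,0,-0.04],"turn":0},{"claw":-1,"travel":[0,0,-0.04],"turn":0},{"claw":-1,"travel":[0,0,-0.04],"turn":0}]'
python3 - <<'E'
from h import *
st=get_state();print(st["position"],ytool(),st["contact_force"])
E
```

```text
clock: 8.8
position: [0.571, 0.0603, 0.1432]
ee_rot: [-0.002, 0.004, 1.0, -0.0]
contact_force: [0.8, -0.2, -0.0]
width: 0.0145
gripper_force: 41.1
clock: 9.3
position: [0.6079, 0.0588, 0.0445]
ee_rot: [-0.005, 0.004, 1.0, 0.0]
contact_force: [-0.7, 0.3, -0.0]
width: 0.0146
gripper_force: 41.1
clock: 9.6
position: [0.6116, 0.0587, 0.0417]
ee_rot: [-0.0, 0.004, 1.0, 0.0]
contact_force: [0.2, -0.2, -0.1]
width: 0.015
gripper_force: 41.1
[0.61159351 0.05869191 0.04167877] 89.49983519046266 [ 0.16494439 -0.23439723 -0.07430091]
```

```bash
python3 -m inch '[{"claw":-1,"travel":[0,0,-0.03],"turn":0},{"claw":-1,"travel":[0,0,-0.038],"turn":0},{"claw":-1,"travel":[0,0,-0.038],"turn":0}]'
python3 -m inch '[{"claw":-0.25,"travel":[0,0,0],"turn":0},{"claw":-0.25,"travel":[0,0,0],"turn":0},{"claw":-0.25,"travel":[0,0,0],"turn":0},{"claw":-0.25,"travel":[0,0,0.1],"turn":0},{"claw":-0.25,"travel":[0,0,0.3],"turn":0}]'
python3 -m inch '[{"claw":0.2,"travel":[0,0,0.2],"turn":0},{"claw":0.2,"travel":[-0.15,0.1,0.25],"turn":0},{"claw":0.2,"travel":[-0.3,0.27,0.25],"turn":-0.012},{"claw":0.2,"travel":[-0.45,0.44,0.25],"turn":-0.024},{"claw":0.2,"travel":[-0.6,0.61,0.25],"turn":-0.024}]'
python3 -m inch '[{"claw":0.2,"travel":[-0.15,0.18,0],"turn":0},{"claw":0.2,"travel":[-0.3,0.36,0],"turn":0},{"claw":0.2,"travel":[-0.45,0.54,0],"turn":0},{"claw":0.2,"travel":[-0.48,0.57,-0.1],"turn":0},{"claw":0.2,"travel":[-0.48,0.57,-0.1],"turn":0}]'
python3 - <<'E'
from h import *; import cv2
st=get_state();im=imaging.get_image("wrist");t=imaging.get_image("top");print(st["position"],ytool(),st["width"])
o=np.zeros((590,560,3),np.uint8);o[:420]=im;o[421:589]=cv2.resize(t[128:170,175:315],(560,168),interpolation=cv2.INTER_CUBIC)
cv2.imwrite("pics/w6.png",o[:,:,::-1])
E
```

```text
clock: 9.9
position: [0.6115, 0.0587, 0.0345]
ee_rot: [0.0, 0.004, 1.0, 0.0]
contact_force: [-0.3, 0.3, -0.3]
width: 0.0147
gripper_force: 41.1
clock: 10.4
position: [0.609, 0.0588, 0.0918]
ee_rot: [-0.004, 0.004, 1.0, 0.0]
contact_force: [0.2, 0.1, 0.1]
width: 0.0317
gripper_force: 0.0
clock: 10.9
position: [0.4904, 0.1817, 0.1447]
ee_rot: [0.0, 0.043, 0.999, 0.0]
contact_force: [0.9, 0.9, -0.2]
width: 0.0512
gripper_force: 0.0
clock: 11.4
position: [0.3926, 0.2951, 0.1229]
ee_rot: [-0.002, 0.04, 0.999, -0.001]
contact_force: [-0.8, -0.1, -0.2]
width: 0.0516
gripper_force: 0.0
[0.39260188 0.29514043 0.12289115] 85.2159539858426 0.05163769515787156
```

View pics/w6.png

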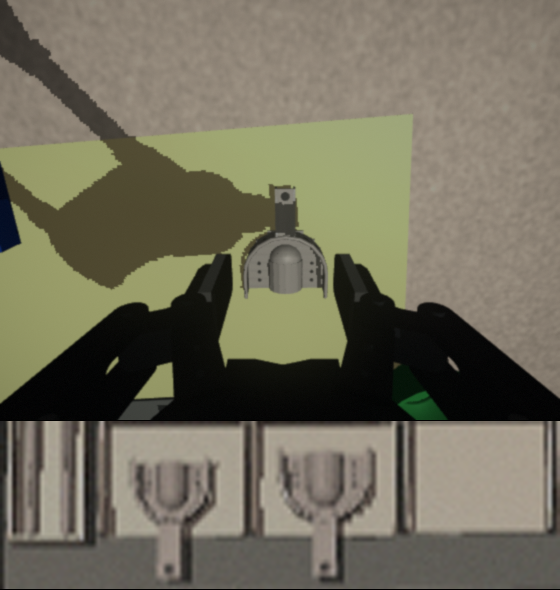

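S sits in bay 2 (strip: handle end (323,570)), and XS in bay 1 is undisturbed. M is straight under the jaws, handle end (285,186), back (286,292).

```bash
python3 -m inch '[{"claw":0.2,"travel":[0.008,0.003,-0.2],"turn":0},{"claw":0.2,"travel":[0.008,0.003,-0.4],"turn":0},{"claw":0.2,"travel":[0.008,0.003,-0.487],"turn":0},{"claw":0.2,"travel":[0.008,0.003,-0.487],"turn":0},{"claw":0.2,"travel":[0.008,0.003,-0.487],"turn":0}]'
python3 -m inch '[{"claw":-1,"travel":[0,0,0],"turn":0},{"claw":-1,"travel":[0,0,0],"turn":0},{"claw":-1,"travel":[0,0,0],"turn":0},{"claw":-1,"travel":[0,0,0],"turn":0},{"claw":-1,"travel":[0,0,0],"turn":0}]' 40
python3 -m inch '[{"claw":-1,"travel":[0,0,0.1],"turn":0},{"claw":-1,"travel":[0,0,0.2],"turn":0},{"claw":-1,"travel":[0,0,0.4],"turn":0},{"claw":-1,"travel":[0,0,0.6],"turn":0.024},{"claw":-1,"travel":[0.1,-0.15,0.7],"turn":0.024}]'
python3 -m inch '[{"claw":-1,"travel":[0.1,-0.19,0],"turn":0},{"claw":-1,"travel":[0.2,-0.38,0],"turn":0},{"claw":-1,"travel":[0.3,-0.57,0],"turn":0},{"claw":-1,"travel":[0.4,-0.76,0],"turn":0},{"claw":-1,"travel":[0.5,-0.95,0],"turn":0}]'
python3 -m inch '[{"claw":-1,"travel":[0.05,-0.2,0],"turn":0},{"claw":-1,"travel":[0.1,-0.4,0],"turn":0},{"claw":-1,"travel":[0.15,-0.6,0],"turn":0},{"claw":-1,"travel":[0.2,-0.6,0],"turn":0},{"claw":-1,"travel":[0.2,-0.6,0],"turn":0}]'
python3 - <<'E'
from h import *
st=get_state();print(st["position"],ytool(),st["contact_force"])
E
```

```text
clock: 12.0
position: [0.3987, 0.295, 0.0275]
ee_rot: [0.001, 0.043, 0.999, 0.0]
contact_force: [0.6, -0.2, 0.3]
width: 0.0511
gripper_force: 0.0
clock: 12.5
position: [0.3981, 0.2958, 0.0281]
ee_rot: [0.001, 0.042, 0.999, 0.001]
contact_force: [0.5, -1.0, 6.8]
width: 0.0146
gripper_force: 40.9
clock: 13.0
position: [0.4169, 0.2681, 0.1704]
ee_rot: [0.002, 0.002, 1.0, 0.002]
contact_force: [1.3, -0.3, -1.2]
width: 0.0144
gripper_force: 40.1
clock: 13.5
position: [0.5173, 0.0739, 0.1671]
ee_rot: [0.0, 0.004, 1.0, 0.0]
contact_force: [0.6, 0.2, -1.7]
width: 0.0143
gripper_force: 40.1
clock: 14.0
position: [0.5581, -0.0454, 0.1668]
ee_rot: [0.0, 0.005, 1.0, 0.0]
contact_force: [-0.2, 0.4, -0.8]
width: 0.0144
gripper_force: 40.0
[ 0.55813739 -0.04541035  0.16678094] 89.3721239147668 [-0.17935051  0.35060267 -0.81623301]
```

```bash
python3 -m inch '[{"claw":-1,"travel":[0.2,0,-0.1],"turn":0},{"claw":-1,"travel":[0.28,0,-0.3],"turn":0},{"claw":-1,"travel":[0.28,0,-0.5],"turn":0},{"claw":-1,"travel":[0.28,0,-0.6],"turn":0},{"claw":-1,"travel":[0.28,0,-0.64],"turn":0}]'
python3 -m inch '[{"claw":-1,"travel":[0,0,-0.02],"turn":0},{"claw":-1,"travel":[0,0,-0.02],"turn":0},{"claw":-1,"travel":[0,0,-0.02],"turn":0}]'
python3 - <<'E'
from h import *
st=get_state();print(st["position"],ytool(),st["contact_force"])
E
```

```text
clock: 14.5
position: [0.6104, -0.0423, 0.0361]
ee_rot: [-0.003, 0.003, 1.0, 0.001]
contact_force: [-0.9, 0.2, -0.1]
width: 0.0146
gripper_force: 40.1
clock: 14.8
position: [0.614, -0.044, 0.0364]
ee_rot: [0.002, 0.004, 1.0, -0.0]
contact_force: [0.1, -0.8, -0.3]
width: 0.0144
gripper_force: 40.1
[ 0.61399922 -0.04401115  0.03640377] 89.54983016197248 [ 0.12201841 -0.81067553 -0.33716144]
```

```bash
python3 -m inch '[{"claw":-1,"travel":[0,-0.004,-0.006],"turn":0},{"claw":-1,"travel":[0,-0.004,-0.006],"turn":0}]'
python3 -m inch '[{"claw":-0.25,"travel":[0,0,0],"turn":0},{"claw":-0.25,"travel":[0,0,0],"turn":0},{"claw":-0.25,"travel":[0,0,0],"turn":0},{"claw":-0.25,"travel":[0,0,0.1],"turn":0},{"claw":-0.25,"travel":[0,0,0.3],"turn":0}]'
python3 -m inch '[{"claw":0.2,"travel":[0,0,0.2],"turn":0},{"claw":0.2,"travel":[-0.15,-0.1,0.25],"turn":0},{"claw":0.2,"travel":[-0.3,-0.27,0.25],"turn":0.02},{"claw":0.2,"travel":[-0.45,-0.44,0.25],"turn":0.05},{"claw":0.2,"travel":[-0.6,-0.61,0.25],"turn":0.05}]'
python3 -m inch '[{"claw":0.2,"travel":[-0.15,-0.18,0],"turn":0},{"claw":0.2,"travel":[-0.3,-0.36,0],"turn":0},{"claw":0.2,"travel":[-0.45,-0.54,0],"turn":0},{"claw":0.2,"travel":[-0.55,-0.69,-0.1],"turn":0},{"claw":0.2,"travel":[-0.55,-0.69,-0.1],"turn":0}]'
python3 - <<'E'
from h import *; import cv2
st=get_state();im=imaging.get_image("wrist");t=imaging.get_image("top");print(st["position"],ytool(),st["width"])
o=np.zeros((590,560,3),np.uint8);o[:420]=im;o[421:589]=cv2.resize(t[128:170,215:355],(560,168),interpolation=cv2.INTER_CUBIC)
cv2.imwrite("pics/w7.png",o[:,:,::-1])
E
```

```text
clock: 15.0
position: [0.6141, -0.0449, 0.0352]
ee_rot: [0.001, 0.004, 1.0, 0.0]
contact_force: [-0.4, 2.5, 4.7]
width: 0.0148
gripper_force: 40.7
clock: 15.5
position: [0.6104, -0.0451, 0.0908]
ee_rot: [-0.004, 0.005, 1.0, 0.001]
contact_force: [0.6, -0.1, -0.4]
width: 0.0319
gripper_force: 0.0
clock: 16.0
position: [0.4919, -0.1684, 0.1438]
ee_rot: [0.0, -0.075, 0.997, -0.0]
contact_force: [1.7, -1.5, 0.8]
width: 0.0511
gripper_force: 0.0
clock: 16.5
position: [0.3799, -0.3079, 0.122]
ee_rot: [-0.002, -0.072, 0.997, 0.001]
contact_force: [0.2, 0.3, 0.0]
width: 0.051
gripper_force: 0.0
[ 0.37991004 -0.30791961  0.12204098] 98.34431172198266 0.051025430076874226
```

View pics/w7.png

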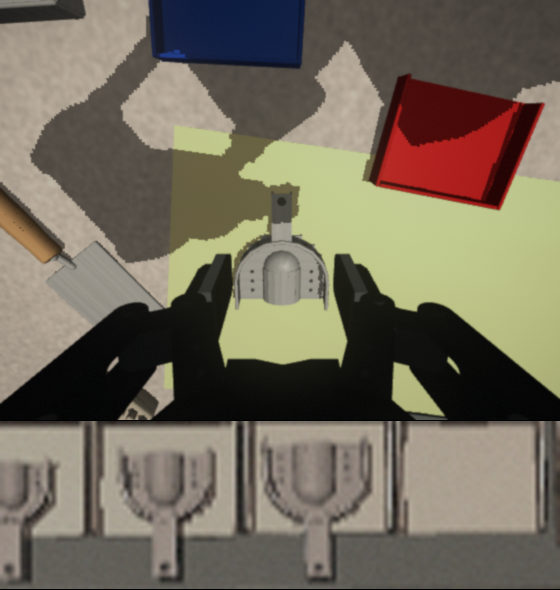

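M sits in bay 3 (strip: handle end (318,570)). L is straight under the jaws, handle end (282,191), back (281,305).

Run:
```python
from h import *
E=world("wrist",282,191,.016);B=world("wrist",281,304,.018);d=(B-E)[:2];L=np.hypot(*d);g=E[:2]+d/L*.020
st=get_state();print(E,np.degrees(np.arctan2(d[1],d[0])),L,g,(g-st["position"][:2])/.2,(.0265-st["position"][2])/.2)
```

```text
[ 0.36463349 -0.30826093  0.016     ] 7.848697846443079 0.09974568170538484 [ 0.38444613 -0.30552978] [0.01028151 0.00078288] -0.4835345120258933
```

```bash
python3 -m inch '[{"claw":0.2,"travel":[0.01,0.003,-0.2],"turn":0},{"claw":0.2,"travel":[0.01,0.003,-0.4],"turn":0},{"claw":0.2,"travel":[0.01,0.003,-0.483],"turn":0},{"claw":0.2,"travel":[0.01,0.003,-0.483],"turn":0},{"claw":0.2,"travel":[0.01,0.003,-0.483],"turn":0}]'
python3 -m inch '[{"claw":-1,"travel":[0,0,0],"turn":0},{"claw":-1,"travel":[0,0,0],"turn":0},{"claw":-1,"travel":[0,0,0],"turn":0},{"claw":-1,"travel":[0,0,0],"turn":0},{"claw":-1,"travel":[0,0,0],"turn":0}]' 40
python3 -m inch '[{"claw":-1,"travel":[0,0,0.1],"turn":0},{"claw":-1,"travel":[0,0,0.2],"turn":0},{"claw":-1,"travel":[0,0,0.4],"turn":-0.02},{"claw":-1,"travel":[0,0,0.6],"turn":-0.0495},{"claw":-1,"travel":[0.1,0.1,0.7],"turn":-0.0495}]'
python3 -m inch '[{"claw":-1,"travel":[0.15,0.15,0],"turn":0},{"claw":-1,"travel":[0.3,0.3,0],"turn":0},{"claw":-1,"travel":[0.45,0.45,0],"turn":0},{"claw":-1,"travel":[0.6,0.6,0],"turn":0},{"claw":-1,"travel":[0.75,0.68,0],"turn":0}]'
python3 -m inch '[{"claw":-1,"travel":[0,0,0],"turn":0},{"claw":-1,"travel":[0,0,0],"turn":0}]'
python3 - <<'E'
from h import *
st=get_state();print(st["position"],ytool(),st["contact_force"])
E
```

```text
clock: 17.1
position: [0.3862, -0.3044, 0.0275]
ee_rot: [0.0, -0.075, 0.997, -0.0]
contact_force: [-0.3, -0.4, -0.2]
width: 0.0512
gripper_force: 0.0
clock: 17.6
position: [0.3859, -0.3055, 0.0282]
ee_rot: [0.001, -0.074, 0.997, -0.001]
contact_force: [0.8, 1.0, 6.5]
width: 0.0143
gripper_force: 40.8
clock: 18.1
position: [0.405, -0.2874, 0.1705]
ee_rot: [0.001, 0.006, 1.0, -0.003]
contact_force: [1.0, -0.2, -1.2]
width: 0.0145
gripper_force: 40.0
clock: 18.6
position: [0.5553, -0.1462, 0.1671]
ee_rot: [-0.001, 0.003, 1.0, 0.001]
contact_force: [0.9, -1.2, -0.4]
width: 0.0147
gripper_force: 40.0
clock: 18.8
position: [0.5548, -0.1484, 0.1666]
ee_rot: [-0.001, 0.003, 1.0, 0.0]
contact_force: [-0.6, -0.7, -0.7]
width: 0.0143
gripper_force: 40.0
[ 0.55476565 -0.14839388  0.16659508] 89.67103994052827 [-0.63360951 -0.72672598 -0.69248085]
```

```bash
python3 -m inch '[{"claw":-1,"travel":[0.2,-0.004,-0.1],"turn":-0.0015},{"claw":-1,"travel":[0.272,-0.004,-0.3],"turn":-0.0015},{"claw":-1,"travel":[0.272,-0.004,-0.5],"turn":-0.0015},{"claw":-1,"travel":[0.272,-0.004,-0.6],"turn":-0.0015},{"claw":-1,"travel":[0.272,-0.004,-0.64],"turn":-0.0015}]'
python3 -m inch '[{"claw":-1,"travel":[0,0,-0.012],"turn":0},{"claw":-1,"travel":[0,0,-0.016],"turn":0},{"claw":-1,"travel":[0,0,-0.016],"turn":0}]'
python3 -m inch '[{"claw":-0.25,"travel":[0,0,0],"turn":0},{"claw":-0.25,"travel":[0,0,0],"turn":0},{"claw":-0.25,"travel":[0,0,0],"turn":0},{"claw":-0.25,"travel":[0,0,0.1],"turn":0},{"claw":-0.25,"travel":[0,0,0.3],"turn":0}]'
python3 -m inch '[{"claw":-0.25,"travel":[0,0,0.2],"turn":0},{"claw":-0.25,"travel":[-0.2,-0.1,0.3],"turn":0},{"claw":-0.25,"travel":[-0.4,-0.3,0.4],"turn":0},{"claw":-0.25,"travel":[-0.6,-0.5,0.4],"turn":0},{"claw":-0.25,"travel":[-0.75,-0.7,0.4],"turn":0}]'
python3 - <<'E'
from h import *; import cv2
t=imaging.get_image("top");s=imaging.get_image("scene")
o=np.zeros((600,798,3),np.uint8);o[:285]=cv2.resize(t[115:190,170:380],(798,285),interpolation=cv2.INTER_CUBIC)
o[286:600]=cv2.resize(s[180:330,200:580],(798,314),interpolation=cv2.INTER_CUBIC)
cv2.imwrite("pics/w8.png",o[:,:,::-1])
E
```

```text
clock: 19.3
position: [0.6062, -0.15, 0.0362]
ee_rot: [-0.003, 0.007, 1.0, 0.001]
contact_force: [-1.2, -0.1, -1.0]
width: 0.0144
gripper_force: 40.1
clock: 19.6
position: [0.6103, -0.1503, 0.0374]
ee_rot: [0.001, 0.006, 1.0, -0.0]
contact_force: [0.7, 0.3, -0.9]
width: 0.0142
gripper_force: 40.0
clock: 20.1
position: [0.6071, -0.1487, 0.0935]
ee_rot: [-0.004, 0.006, 1.0, 0.001]
contact_force: [1.0, -0.8, 0.2]
width: 0.0316
gripper_force: 0.0
clock: 20.6
position: [0.4684, -0.2778, 0.1771]
ee_rot: [0.001, 0.005, 1.0, -0.001]
contact_force: [0.1, -1.8, -0.4]
width: 0.0321
gripper_force: 0.0
```

View pics/w8.png

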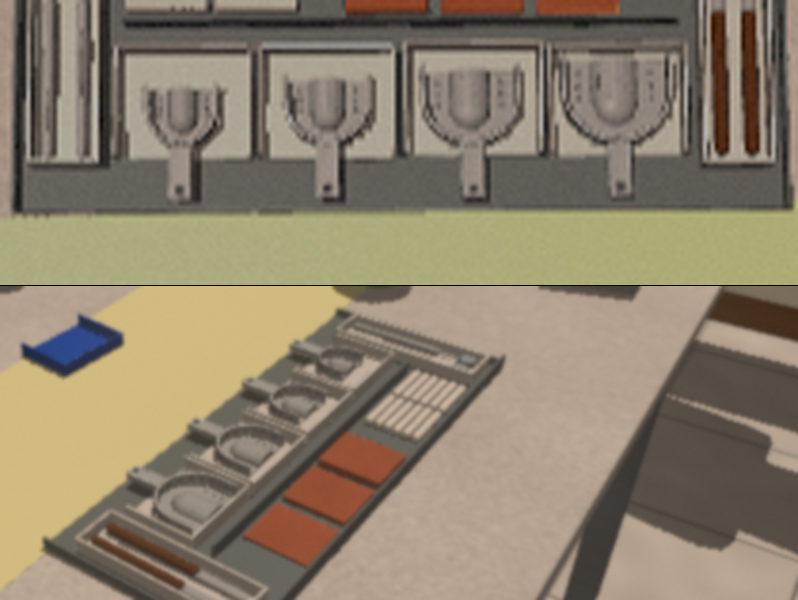

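All four trays lie flat in their bays: handle ends at (180,188), (327,190), (473,190) and (621,188), bowls behind the front edge, XS by the mirrors and L by the knives. Handing in.

```bash
python3 -c "
from rig import ticket
print(ticket.sign_off())"
```

```text
the job is handed in; nothing more can be done
None
```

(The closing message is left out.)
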